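# Open a detector head and shut its flow-cell clamp

### The arm

A 6-joint arm with a two-finger parallel gripper is mounted at the origin on a cart in front of the work surface, level with it; the furniture and walls round the work are solid. World frame = base frame: x ahead of the robot, y to its left, z up, the work surface at z = 0. Lengths are in m, angles in rad, forces in N, time in s.
With the tool pointing down it reaches from about 0.425 to 0.95 m from the base axis. Payload 3.5 kg.
Tool frame: the origin (TCP) lies at the very end of the fingers, on their centre line; the grasp point (between the pads) lies ctrl.grip_point_offset behind it (ctrl.grip_point_offset is the distance from the TCP to the grasp point, in m); z points along the fingers, y is the direction in which the jaws open and shut (so a half turn about z gives the same grasp; the last joint's range is limited). The gripper opens to 85 mm and grips with 20 to 120 N. Pads are 22 mm wide; open, the fingers measure 114 mm over their backs; the gripper's body (76 mm by 85 mm) begins 54 mm behind the grasp point. The pads swing forward as they close: fully open they stand 13 mm farther back than shut.
Start: joints at [-1.4, 0.286, 1.577, -0, 1.279, -0.15], TCP at [0.213, -0.641, 0.231] pointing down, gripper open.
Joint ranges: [-2.77, 2.77], [-0.9, 2.22], [0.21, 2.48], [-1.53, 4.67], [0.24, 2.81], [-2.84, 2.84]. Speed limits (rad/s): [2.79, 2.79, 3.14, 3.14, 3.14, 3.14].

### API

Orientations are given as a unit quaternion [x, y, z, w].
In Python, from plant import ctrl gives the robot as it stands.
- The arm moves only by the tool servo_tool, never from a script. Its argument "increments" is a list of rows, each a list of 5 numbers: the opening, from 0 (shut) to 1 (fully open), then the shift along the world's x, y, z in units of 40 mm (1.0 is 40 mm), then the turn about the world's z in units of 5 degrees (1.0 is 5 degrees). A call has exactly 10 rows; each row is the pose to reach, as a shift and turn from the pose measured when the call began; what a row does not reach only later rows make up. A row lasts 1/12 s, in which the tool goes at most 41.7 mm and 7.16 degrees, less where a joint would pass 70% of its speed; a pose out of reach is approached as far as the arm can. A call with a gripper value outside its range is refused whole. The fingers move at their own pace and stop on an object; "grip_force" is the grip in N (left out, the last holds). Time passes only in rows, so rows that repeat a pose let the fingers close, or fill a call up. It gives the time, the measured TCP pose, the force and the opening at its end, in the units of the state.
- ctrl.get_state(): the state, without advancing time (a new reading comes with each control period).
- ctrl.read_camera(name): name is "scene" or "top" or "wrist"; returns a dict with "frame" (480x640x3 uint8, red, green, blue), "K" (3x3 intrinsics, pixels), "extrinsics" (4x4, takes a point from camera to world coordinates). Camera axes: x right, y down, z forward; pixel columns grow to the right and rows downward; lengths in m; the calibration is good to about 2 mm. A picture is of the moment at which its call begins. There is no depth.
- ctrl.sign_off(): hands the job in, once; it reports no verdict.
Trained networks look in a picture, given as the dict that the camera call returned (one of the last four; its "shot" number tells which), for a name from the list of things; names that differ only in an ending like _2 or _b are one class to them, and where a whole thing is asked for, a point or a joint stands for the part that bears it (a point fixed in the world has none). Each returns a list of dicts, best first, with "conf" (0 to 1); they miss things now and then, are a little off and sometimes report something else, mostly with a low value. They report only what shows in the picture. A call takes as long as a camera call.
- ctrl.masks_of(picture, query): "region" (480x640 bool, what is visible of it) and "extent" ([left, top, right, bottom] in pixels, round what is visible of it).
- ctrl.landmark_of(picture, query): "centre" ([row, column] in pixels: a listed point, or the origin of a listed thing).
The state is a dict: "time": time; "qpos": joint angles; "dq": joint speeds; "joint_efforts": joint torques, N m; "eef_pos": TCP position; "tcp_rot": TCP orientation; "contact_force": force on the tool from outside, world axes, zero at the start; "wrist_torque": the same for the moment, N m; "opening": opening from 0.0 (shut) to 1.0 (fully open).
Only numpy, scipy, OpenCV 4.12 (cv2) and the standard library are available. Lean on these libraries where they do the work, as an engineer would, in place of code of your own. Each camera call takes 0.05 s, during which the arm holds its last target. There are 200 camera calls.

### The job

The flow cell in the grey detector head is unclamped. Turn both captive thumbscrews of its cover a quarter turn anticlockwise until they stop, lift the cover off by its handle and set it down, without dropping it, handle up and flat on the middle of the blue-grey mat; then swing the clamp arm with the red pin inside the head shut until it snaps in behind its spring catch. Leave the other things on the bench where they are.

Things in the scene. Friction and masses are not known exactly. Their poses are not given: they have to be found in the camera images.
- housing: Detector head: fixed grey open-topped metal case, 120 (x) x 170 (y) x 62 mm, walls 4 mm; origin at the centre of its underside, z up; two brass connectors on its -x side. Inside: a flow-cell block (top at 38 mm) and the clamp arm. In the corners under the thumbscrews sits a slotted steel receiver, 33 x 32 mm, just below the rim: enter the open case clear of those two corners.
- cover_handle (a point): Centre of the bar of the black bow handle in the middle of the cover: bar 9 mm thick, straight for 50 mm along the cover's y, 33 mm above the plate's underside (25 mm free under the bar). Grip it across x. Same axes as the cover, which are those of the head while it is on.
- cover_plate (a point): Centre of the underside of the loose aluminium cover (118 x 168 x 3 mm, about 0.26 kg; x short side, y long side, z out of the handle side). Locating tongues reach 10 mm below it, so it lies with this point 10 mm above what it rests on. On the head it lies at 62 mm with 1.5 mm of play and only lifts (straight up, 10 mm to clear) once both thumbscrews are loose.
- screw_left_wing (a point): Left captive thumbscrew (stays in the cover), on its axis at half height of its black wing, 16.5 mm above the plate's underside, at -36, +62 mm from the plate's centre. Wing 36 long, 8 thick, 12 mm high (10.5 to 22.5 mm above the underside), over a steel hub of 9 mm radius; the wing lies along this point's own y axis.
- screw_right_wing (a point): Right thumbscrew, the same, at +36, -62 mm from the plate's centre; the wing lies along this point's own y axis.
- screw_left (a joint): Turn of the left thumbscrew (rad): 0 tight, wing along the cover's long side (y); grows anticlockwise seen from above to its stop at 1.57, loose, wing along the cover's x. The T-foot clears its slot from about 1.3. Friction 0.04 N m: the wing can be pushed round with a fingertip or pinched and turned.
- screw_right (a joint): Turn of the right thumbscrew (rad): as the left one; 0 tight, 1.57 loose, anticlockwise.
- clamp_pivot (a point): Pivot axis (vertical) of the clamp arm inside the head, at the height of the arm's top, 45 mm above the bench (at +25, -40 mm from the head's centre).
- clamp_pin (a point): Middle of the red upright thumb pin on the clamp arm, 9 mm thick, from 45 to 58 mm above the bench (13 mm tall), 56 mm from the pivot. The aluminium arm (12 mm wide, 74 mm from pivot to tip, top at 45 mm) turns level; push the pin sideways from behind.
- clamp (a joint): Angle of the clamp arm (rad): 0 shut, arm along the head's +y across the cell block, against its stop; grows as it opens, anticlockwise from above towards the head's -x, to 1.1. From 0.31 down it meets a sprung ball (about 4 N at the pin), which snaps up behind the arm below 0.06. Stays where it is left.
- mat: Soft blue-grey bench mat, fixed, 150 (x) x 195 (y) x 4 mm, a brass stud near one corner; origin at the centre of its underside.
- spanner_8: Bystander: small steel spanner, 124 mm.
- marker: Bystander: red marker, 134 mm.
- vial_0: Bystander: small clear vial, white cap, 51 mm tall.
- vial_2: Bystander: small clear vial, black cap, 51 mm tall.
- timer: Bystander: white bench timer, 58 x 68 x 18 mm.
- jar_blue: Bystander: blue jar, 49 mm wide, 63 mm tall.

How it is judged:
On the way, in this order (a step that is already met when the one before it is completed fails the run):
1. both thumbscrews are loose while the cover still lies on the head (value of joint each of screw_left, screw_right above 1.1 rad and z of cover_plate in the frame of housing below 0.066 m and horizontal distance between cover_plate and housing below 0.006 m), for 0.2 s.
2. the cover lies flat on the mat, handle up, and has been let go (horizontal distance between cover_plate and mat below 0.035 m and z of cover_plate in the frame of mat below 0.02 m and angle between cover_plate's own z axis and vertical below 0.08 rad and contact force between cover and the fingers below 0.1 N and linear speed of cover below 0.02 m/s), for 0.2 s.
3. the clamp arm is shut behind its catch (value of joint clamp below 0.05 rad), for 0.2 s.
At the end, for the whole second after the job is handed in: The cover lies still and flat on the mat, handle up (tilt under 0.08 rad), its centre within 35 mm of the mat's centre, and the clamp arm is shut in its catch (joint below 0.05 rad) (horizontal distance between cover_plate and mat below 0.035 m and z of cover_plate in the frame of mat below 0.02 m and angle between cover_plate's own z axis and vertical below 0.08 rad and linear speed of cover below 0.02 m/s and value of joint clamp below 0.05 rad); the robot touches nothing.
It fails at once if the cover is dropped (contact force between cover and the fingers below 0.1 N and linear speed of cover above 0.5 m/s).
It fails at once if another thing on the bench is moved by more than 3 cm (distance of any of spanner_8, marker, vial_0, vial_2, timer, jar_blue from where it was at the start of the episode above 0.03 m).
It also fails if it takes over 61 s, if anything falls off the work surface, if the arm or the gripper's body presses on something with over 40 N, if the wrist force passes 120 N, or if a joint passes its speed limit or range.

## Working session

There is one attempt and no reset: what is moved stays moved. The work goes in short steps, Python scripts to look and compute and a tool call to move; the robot and the scene stay as the last step left them, time stands still between calls to the robot, and variables do not carry over. Pictures are saved under pics/ and viewed, about 8 in all and at most 12, crops included, and the job is handed in when it is done.

Besides the shell and the picture viewer there is one more tool, called in YAML: its name, and indented under it one key for each argument. servo_tool: Moves the arm, as the interface text tells. Its arguments: {"type":"object","properties":{"increments":{"type":"array"},"grip_force":{"type":"number"}},"required":["increments"]}

```bash
mkdir -p pics
cat > h.py <<'E'
import numpy as np, cv2
from plant import ctrl
def ray(p,rc,z):
    K,T=np.array(p["K"]),np.array(p["extrinsics"])
    d=T[:3,:3]@np.linalg.solve(K,[rc[1],rc[0],1.]); o=T[:3,3]
    return o+d*(z-o[2])/d[2]
def lm(p,q,z,n=2):
    for r in ctrl.landmark_of(p,q)[:n]:
        print(q,np.round(r["centre"],1),round(r["conf"],2),np.round(ray(p,r["centre"],z),4))
def save(p,name): cv2.imwrite("pics/"+name,cv2.cvtColor(p["frame"],cv2.COLOR_RGB2BGR))
def st():
    s=ctrl.get_state(); print({k:np.round(s[k],4) for k in("time","qpos","eef_pos","tcp_rot","contact_force","opening")})
E
python3 - <<'E'
from h import *
st(); print(ctrl.grip_point_offset)
for c in("top","scene"):
    p=ctrl.read_camera(c); save(p,c+"0.png"); print(c,np.round(p["extrinsics"],3).tolist())
    for q,z in(("housing",0),("cover_handle",.095),("cover_plate",.062),("screw_left_wing",.0785),("screw_right_wing",.0785),("mat",0),("clamp_pin",.05)): lm(p,q,z)
st()
E
```

```text
{'time': np.float64(0.0), 'qpos': array([-1.4   ,  0.2872,  1.5782,  0.    ,  1.2786, -0.15  ]), 'eef_pos': array([ 0.2128, -0.6399,  0.2299]), 'tcp_rot': array([ 0.9872,  0.1597, -0.    , -0.0012]), 'contact_force': array([ 0.8559,  0.7119, -0.3801]), 'opening': np.float64(1.0022)}
0.0187
top [[0.014, -0.997, 0.073, 0.374], [-1.0, -0.012, 0.025, -0.261], [-0.024, -0.074, -0.997, 0.992], [0.0, 0.0, 0.0, 1.0]]
cover_handle [262.1 357.1] 0.68 [ 0.3936 -0.3029  0.095 ]
cover_plate [265.  357.1] 0.68 [ 0.3885 -0.3045  0.062 ]
screw_left_wing [269.  321.2] 0.66 [ 0.3792 -0.2318  0.0785]
screw_right_wing [260.6 390.6] 0.61 [ 0.3979 -0.3706  0.0785]
mat [174.2 361.3] 0.78 [ 0.5897 -0.3149  0.    ]
mat [261.4 391.7] 0.26 [ 0.3982 -0.3824  0.    ]
clamp_pin [268.4 318.9] 0.73 [ 0.3806 -0.2261  0.05  ]
clamp_pin [241.6 459.8] 0.49 [ 0.4397 -0.5162  0.05  ]
scene [[0.903, -0.214, 0.373, 0.113], [-0.43, -0.417, 0.801, -0.943], [-0.016, -0.883, -0.469, 0.489], [0.0, 0.0, 0.0, 1.0]]
housing [304.3 310. ] 0.94 [ 0.3844 -0.3056  0.    ]
cover_handle [252.5 309.7] 0.97 [ 0.3914 -0.2953  0.095 ]
cover_plate [253.5 308.9] 0.6 [ 0.412  -0.2436  0.062 ]
mat [276.1 410.8] 0.83 [ 0.5901 -0.3078  0.    ]
mat [362.4 298.7] 0.35 [ 0.3101 -0.431   0.    ]
{'time': np.float64(0.8), 'qpos': array([-1.4   ,  0.2863,  1.5766,  0.    ,  1.2786, -0.15  ]), 'eef_pos': array([ 0.2129, -0.6406,  0.2314]), 'tcp_rot': array([0.9872, 0.1597, 0.    , 0.    ]), 'contact_force': array([-0.4245, -0.425 ,  0.4004]), 'opening': np.float64(0.9989)}
```

View pics/top0.png

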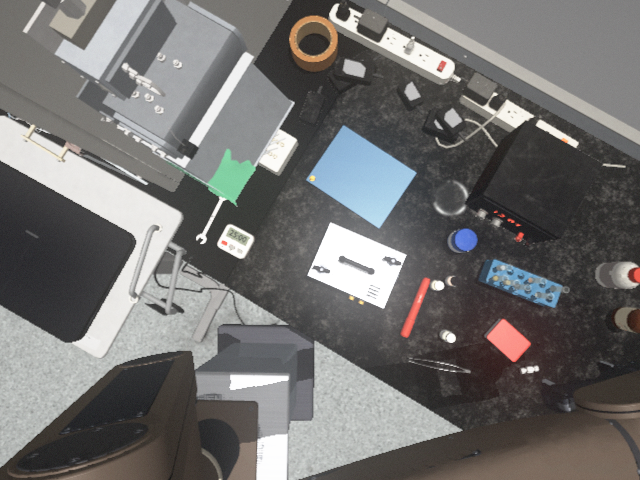

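View pics/scene0.png

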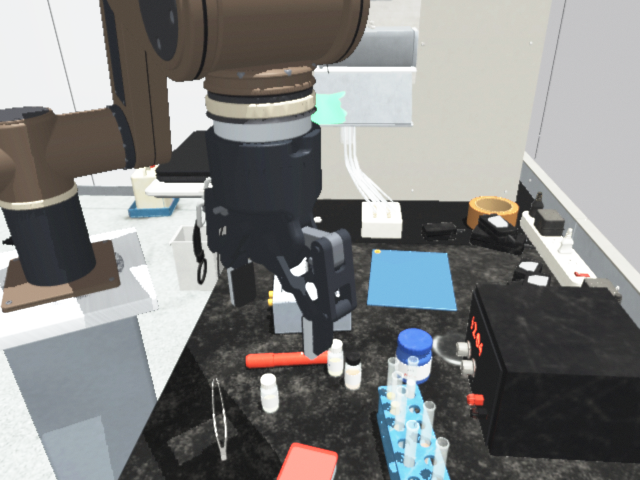

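The head's yaw is about -22°, with its connectors facing the robot and the mat beyond it. Next I move above the head for a close look.

servo_tool:
  increments:
    - [1, 0.4, 0.8, 0.3, 1]
    - [1, 0.9, 1.7, 0.6, 2]
    - [1, 1.3, 2.5, 0.9, 3]
    - [1, 1.8, 3.4, 1.2, 4]
    - [1, 2.2, 4.2, 1.4, 5]
    - [1, 2.6, 5.0, 1.4, 6]
    - [1, 3.1, 5.9, 1.4, 7]
    - [1, 3.5, 6.7, 1.4, 8]
    - [1, 4.0, 7.6, 1.4, 9]
    - [1, 4.3, 8.3, 1.4, 9.8]

```text
time: 1.63
eef_pos: [0.3859, -0.3061, 0.2877]
tcp_rot: [0.831, 0.557, 0.0, 0.0]
contact_force: [0.5, 0.5, 0.0]
opening: 0.996
```

Run:
```python
from h import *
st()
for c in("wrist","top"):
    p=ctrl.read_camera(c); save(p,c+"1.png")
    for q,z in(("cover_handle",.095),("cover_plate",.062),("screw_left_wing",.0785),("screw_right_wing",.0785),("mat",0)): lm(p,q,z)
    m=ctrl.masks_of(p,"mat")[0]["region"].astype(np.uint8)
    r=cv2.minAreaRect(cv2.findNonZero(m)); b=cv2.boxPoints(r); print("matbox",r,[np.round(ray(p,x[::-1],.004),3)[:2] for x in b])
```

```text
{'time': np.float64(1.6333), 'qpos': array([-8.7730e-01, -1.6690e-01,  1.9489e+00,  9.0000e-04,  1.3588e+00,
       -4.8770e-01]), 'eef_pos': array([ 0.3859, -0.3061,  0.2877]), 'tcp_rot': array([8.307e-01, 5.568e-01, 5.000e-04, 3.000e-04]), 'contact_force': array([0.5313, 0.5322, 0.0454]), 'opening': np.float64(0.9958)}
cover_handle [201.2 317.1] 0.96 [ 0.3883 -0.2985  0.095 ]
cover_plate [194.3 320.5] 0.81 [ 0.3914 -0.3001  0.062 ]
screw_left_wing [131.  278.1] 0.9 [ 0.3789 -0.2292  0.0785]
screw_left_wing [316.1 337.8] 0.54 [ 0.3604 -0.4244  0.0785]
screw_right_wing [260.1 353.6] 0.87 [ 0.398  -0.3714  0.0785]
mat [124.  485.5] 0.71 [ 0.5833 -0.3084  0.    ]
mat [205.6 318.8] 0.7 [ 0.3804 -0.3236  0.    ]Traceback (most recent call last):
  File "<stdin>", line 6, in <module>
IndexError: list index out of range
```

View pics/wrist1.png

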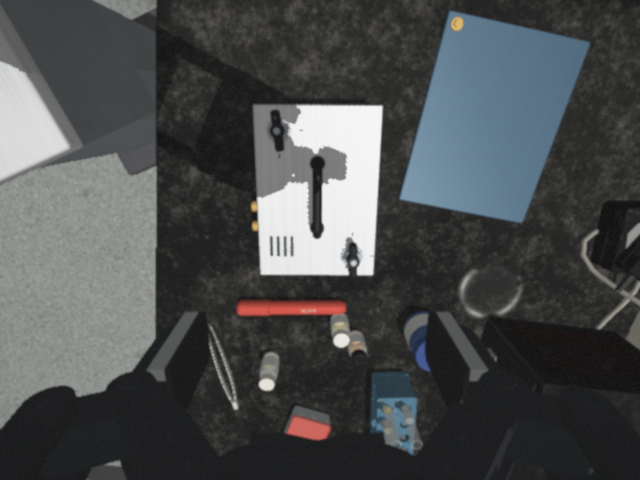

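The wrist view agrees with the landmarks: cover centre about (317,195) px, left wing (278,131), right wing (353,257). Next I go down on the left wing.

servo_tool:
  increments:
    - [0.4, -0.1, 0.9, -0.5, 0.5]
    - [0.4, -0.17, 1.8, -1.2, 1]
    - [0.4, -0.17, 1.92, -2, 1]
    - [0.4, -0.17, 1.92, -2.9, 1]
    - [0.4, -0.17, 1.92, -3.8, 1]
    - [0.4, -0.17, 1.92, -4.5, 1]
    - [0.4, -0.17, 1.92, -5, 1]
    - [0.4, -0.17, 1.92, -5.32, 1]
    - [0.4, -0.17, 1.92, -5.32, 1]
    - [0.4, -0.17, 1.92, -5.32, 1]

```text
time: 2.82
eef_pos: [0.3771, -0.2334, 0.0741]
tcp_rot: [0.808, 0.589, -0.0, -0.001]
contact_force: [0.2, -1.2, 0.5]
opening: 0.396
```

servo_tool:
  grip_force: 25
  increments:
    - [0, 0, 0, 0, 0]
    - [0, 0, 0, 0, 0]
    - [0, 0, 0, 0, 0]
    - [0, 0, 0, 0, 0]
    - [0, 0, 0, 0, 1]
    - [0, 0, 0, 0, 2]
    - [0, 0, 0, 0, 3]
    - [0, 0, 0, 0, 4]
    - [0, 0, 0, 0, 5]
    - [0, 0, 0, 0, 6]

```text
time: 3.65
eef_pos: [0.3785, -0.2344, 0.0756]
tcp_rot: [0.627, 0.779, -0.0, 0.002]
contact_force: [1.2, -0.0, 2.6]
opening: 0.084
```

Run:
```python
from h import *
st()
p=ctrl.read_camera("wrist"); save(p,"w2.png")
```

```text
{'time': np.float64(3.65), 'qpos': array([-7.8290e-01, -3.2200e-02,  2.2425e+00, -3.0000e-04,  9.2800e-01,
       -9.9860e-01]), 'eef_pos': array([ 0.3785, -0.2344,  0.0756]), 'tcp_rot': array([ 6.268e-01,  7.792e-01, -3.000e-04,  1.700e-03]), 'contact_force': array([ 1.2442, -0.0156,  2.5503]), 'opening': np.float64(0.0838)}
```

View pics/w2.png

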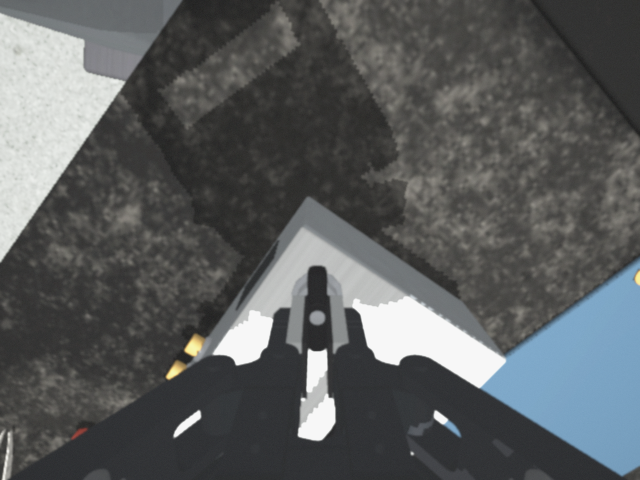

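servo_tool:
  increments:
    - [0, 0, 0, 0, 1.2]
    - [0, 0, 0, 0, 2.4]
    - [0, 0.05, 0, 0, 3.6]
    - [0, 0.05, 0.05, 0, 4.8]
    - [0, 0.05, 0.05, 0, 6]
    - [0, 0.1, 0.05, 0, 7.2]
    - [0, 0.1, 0.05, 0, 8.4]
    - [0, 0.1, 0.05, 0, 9.6]
    - [0, 0.1, 0.05, 0, 10.8]
    - [0, 0.1, 0.05, 0, 11.2]

```text
time: 4.53
eef_pos: [0.3823, -0.2317, 0.0756]
tcp_rot: [0.185, 0.983, 0.001, 0.001]
contact_force: [-1.0, -0.2, -0.1]
opening: 0.083
```

servo_tool:
  increments:
    - [0, 0, 0, 0, 0.6]
    - [0, 0, 0, 0, 0.6]
    - [0.4, 0, 0, 0, 0]
    - [0.4, 0, 0, 0, 0]
    - [0.4, 0, 0, 0, 0]
    - [0.4, 0, 0, 0.6, 0]
    - [0.4, 0, 0, 1.4, 0]
    - [0.4, 0, 0, 2, 0]
    - [0.4, 0, 0, 2, 0]
    - [0.4, 0, 0, 2, 0]

```text
time: 5.37
eef_pos: [0.3832, -0.2324, 0.1574]
tcp_rot: [0.185, 0.983, 0.0, 0.003]
contact_force: [0.1, 0.2, -0.9]
opening: 0.404
```

Run:
```python
from h import *
st()
p=ctrl.read_camera("wrist"); save(p,"w3.png")
for q,z in(("cover_handle",.095),("screw_left_wing",.0785),("screw_right_wing",.0785)): lm(p,q,z)
```

```text
{'time': np.float64(5.3667), 'qpos': array([-0.7741, -0.1572,  2.1851,  0.0037,  1.1088, -1.9741]), 'eef_pos': array([ 0.3832, -0.2324,  0.1574]), 'tcp_rot': array([0.1851, 0.9827, 0.    , 0.003 ]), 'contact_force': array([ 0.0795,  0.2343, -0.9409]), 'opening': np.float64(0.4036)}
cover_handle [308.8 215.9] 0.8 [ 0.3906 -0.2998  0.095 ]
cover_handle [342.5 134.6] 0.35 [ 0.3935 -0.3582  0.095 ]
screw_left_wing [240.  316.4] 0.93 [ 0.3768 -0.2283  0.0785]
screw_right_wing [344.3 133.2] 0.6 [ 0.4014 -0.3724  0.0785]
screw_right_wing [308.5 217.1] 0.25 [ 0.3974 -0.3068  0.0785]
```

View pics/w3.png

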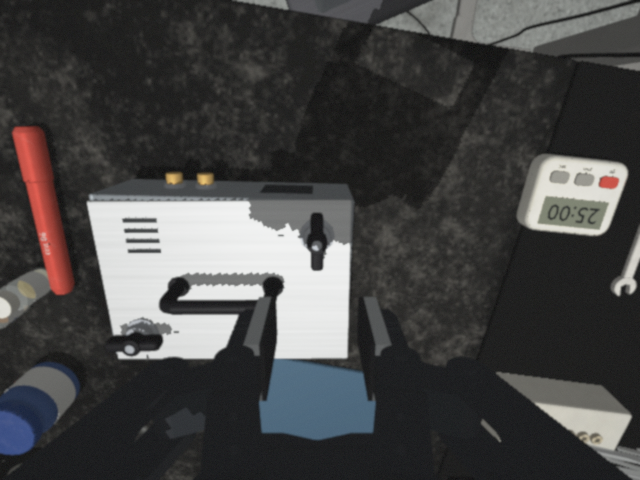

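The left wing now lies along the head's x (at (317,242) px), so it is loose. Next is the right one.

servo_tool:
  increments:
    - [0.4, 0, -0.3, 0, -1.4]
    - [0.4, 0, -0.6, 0, -2.8]
    - [0.4, 0.1, -1, 0, -4.2]
    - [0.4, 0.1, -1.4, 0, -5.6]
    - [0.4, 0.2, -1.8, 0, -7]
    - [0.4, 0.2, -2.2, 0, -8.4]
    - [0.4, 0.3, -2.6, 0, -9.8]
    - [0.4, 0.3, -3, 0, -11.2]
    - [0.4, 0.38, -3.3, 0, -12.6]
    - [0.4, 0.38, -3.48, 0, -14]

```text
time: 6.4
eef_pos: [0.3963, -0.3707, 0.1521]
tcp_rot: [0.718, 0.696, 0.002, -0.0]
contact_force: [-0.2, 0.1, 0.2]
opening: 0.401
```

Run:
```python
from h import *
st()
p=ctrl.read_camera("wrist")
for q,z in(("screw_right_wing",.0785),): lm(p,q,z)
```

```text
{'time': np.float64(6.4), 'qpos': array([-0.9408,  0.0765,  1.9702,  0.0044,  1.0959, -0.9124]), 'eef_pos': array([ 0.3963, -0.3707,  0.1521]), 'tcp_rot': array([ 7.178e-01,  6.963e-01,  2.000e-03, -2.000e-04]), 'contact_force': array([-0.2146,  0.1086,  0.2007]), 'opening': np.float64(0.4011)}
screw_right_wing [255.3 324.6] 0.69 [ 0.4009 -0.37    0.0785]
```

servo_tool:
  increments:
    - [0.4, 0.07, 0, 0, -1.3]
    - [0.4, 0.07, 0, -0.2, -2.6]
    - [0.4, 0.07, 0, -0.5, -3.2]
    - [0.4, 0.07, 0, -0.9, -3.2]
    - [0.4, 0.07, 0, -1.3, -3.2]
    - [0.4, 0.07, 0, -1.6, -3.2]
    - [0.4, 0.07, 0, -1.85, -3.2]
    - [0.4, 0.07, 0, -1.94, -3.2]
    - [0.4, 0.07, 0, -1.94, -3.2]
    - [0.4, 0.07, 0, -1.94, -3.2]

```text
time: 7.33
eef_pos: [0.3991, -0.3705, 0.0749]
tcp_rot: [0.806, 0.592, 0.002, 0.0]
contact_force: [-0.7, 0.2, -0.4]
opening: 0.401
```

servo_tool:
  increments:
    - [0, 0, 0, 0, 0]
    - [0, 0, 0, 0, 0]
    - [0, 0, 0, 0, 0]
    - [0, 0, 0, 0, 0]
    - [0, 0, 0, 0, 1]
    - [0, 0, 0, 0, 2]
    - [0, 0, 0, 0, 3]
    - [0, 0, 0, 0, 4]
    - [0, 0, 0, 0, 5]
    - [0, 0, 0, 0, 6]

```text
time: 8.17
eef_pos: [0.3994, -0.3712, 0.076]
tcp_rot: [0.623, 0.782, 0.002, 0.0]
contact_force: [-1.2, 0.8, 3.2]
opening: 0.087
```

Jaw angle is 12.9°; I continue another 56° or so.

servo_tool:
  increments:
    - [0, 0, 0, 0, 1.2]
    - [0, 0, 0, 0, 2.4]
    - [0, 0, 0, 0, 3.6]
    - [0, 0, 0, 0, 4.8]
    - [0, 0, 0, 0, 6]
    - [0, 0, 0, 0, 7.2]
    - [0, 0, 0, 0, 8.4]
    - [0, 0, 0, 0, 9.6]
    - [0, 0, 0, 0, 10.8]
    - [0, 0, 0, 0, 11.3]

```text
time: 9.0
eef_pos: [0.3991, -0.3715, 0.076]
tcp_rot: [0.177, 0.984, 0.001, -0.001]
contact_force: [0.3, -1.1, -1.4]
opening: 0.086
```

servo_tool:
  increments:
    - [0, 0, 0, 0, 0.5]
    - [0, 0, 0, 0, 0.5]
    - [0.4, 0, 0, 0, 0]
    - [0.4, 0, 0, 0, 0]
    - [0.4, 0, 0, 0, 0]
    - [0.4, 0, 0, 0.6, 0]
    - [0.4, 0, 0, 1.4, 0]
    - [0.4, 0, 0, 2, -1]
    - [0.4, 0, 0, 2.4, -2]
    - [0.4, 0, 0, 2.4, -3]

```text
time: 9.83
eef_pos: [0.4008, -0.3738, 0.1773]
tcp_rot: [0.305, 0.952, -0.002, 0.003]
contact_force: [0.3, -1.3, 1.3]
opening: 0.395
```

Run:
```python
from h import *
st()
p=ctrl.read_camera("wrist"); save(p,"w4.png")
for q,z in(("cover_handle",.095),("cover_plate",.062),("screw_left_wing",.0785),("screw_right_wing",.0785)): lm(p,q,z)
```

```text
{'time': np.float64(9.8333), 'qpos': array([-9.3610e-01,  5.5100e-02,  1.9430e+00,  1.3000e-03,  1.1364e+00,
       -1.8866e+00]), 'eef_pos': array([ 0.4008, -0.3738,  0.1773]), 'tcp_rot': array([ 0.3055,  0.9522, -0.0016,  0.0032]), 'contact_force': array([ 0.3121, -1.2504,  1.282 ]), 'opening': np.float64(0.3952)}
cover_handle [167.  407.4] 0.63 [ 0.3903 -0.2988  0.095 ]
cover_handle [ 69.6 492.5] 0.39 [ 0.372  -0.2336  0.095 ]
screw_left_wing [ 72.8 492.9] 0.88 [ 0.3765 -0.2276  0.0785]
screw_right_wing [238.5 319.2] 0.86 [ 0.4008 -0.3703  0.0785]
```

View pics/w4.png

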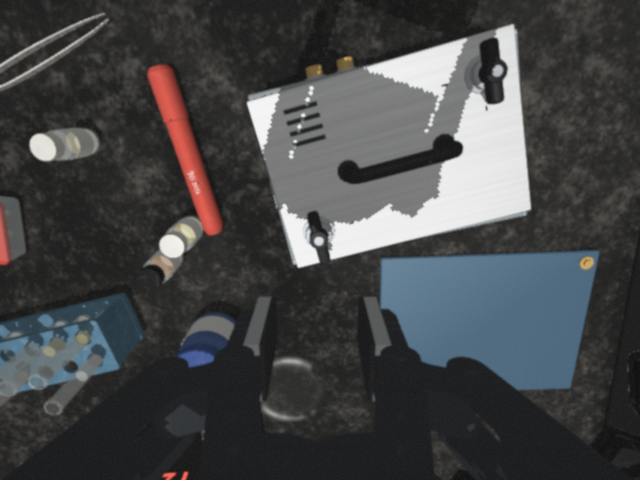

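Both wings now lie across the cover. Next I go over the handle and turn back to grip across x.

servo_tool:
  increments:
    - [0.5, -0.05, 0.2, 0, -1.4]
    - [0.5, -0.1, 0.5, 0, -2.8]
    - [0.5, -0.15, 0.8, 0, -4.2]
    - [0.5, -0.2, 1.1, 0, -5.6]
    - [0.5, -0.25, 1.4, 0, -7]
    - [0.5, -0.28, 1.7, 0, -8.4]
    - [0.5, -0.28, 1.87, 0, -9.8]
    - [0.5, -0.28, 1.87, 0, -11.2]
    - [0.5, -0.28, 1.87, 0, -12.6]
    - [0.5, -0.28, 1.87, 0, -14]

```text
time: 10.92
eef_pos: [0.3871, -0.2955, 0.17]
tcp_rot: [0.796, 0.605, 0.002, -0.001]
contact_force: [0.3, 0.0, -0.1]
opening: 0.498
```

Run:
```python
from h import *
st()
p=ctrl.read_camera("wrist")
lm(p,"cover_handle",.095); lm(p,"cover_plate",.062)
```

```text
{'time': np.float64(10.9167), 'qpos': array([-0.8628, -0.0729,  2.0845,  0.0044,  1.132 , -0.5944]), 'eef_pos': array([ 0.3871, -0.2955,  0.17  ]), 'tcp_rot': array([ 0.7959,  0.6054,  0.0019, -0.0011]), 'contact_force': array([ 0.3447,  0.0202, -0.0864]), 'opening': np.float64(0.4984)}
cover_handle [260.8 319. ] 0.79 [ 0.3867 -0.2989  0.095 ]
cover_handle [338.  365.4] 0.32 [ 0.402  -0.3603  0.095 ]
cover_plate [244.5 319. ] 0.81 [ 0.3868 -0.2994  0.062 ]
```

servo_tool:
  increments:
    - [0.5, 0.02, -0.09, -0.1, -1.4]
    - [0.5, 0.02, -0.09, -0.4, -1.4]
    - [0.5, 0.02, -0.09, -0.9, -1.4]
    - [0.5, 0.02, -0.09, -1.4, -1.4]
    - [0.5, 0.02, -0.09, -1.8, -1.4]
    - [0.5, 0.02, -0.09, -2.1, -1.4]
    - [0.5, 0.02, -0.09, -2.3, -1.4]
    - [0.5, 0.02, -0.09, -2.34, -1.4]
    - [0.5, 0.02, -0.09, -2.34, -1.4]
    - [0.5, 0.02, -0.09, -2.34, -1.4]

```text
time: 11.9
eef_pos: [0.3883, -0.2997, 0.077]
tcp_rot: [0.829, 0.56, 0.002, -0.0]
contact_force: [-0.1, 0.1, -0.5]
opening: 0.498
```

servo_tool:
  grip_force: 60
  increments:
    - [0, 0, 0, 0, 0]
    - [0, 0, 0, 0, 0]
    - [0, 0, 0, 0, 0]
    - [0, 0, 0, 0, 0]
    - [0, 0, 0, 0, 0]
    - [0, 0, 0, 0, 0]
    - [0, 0, 0, 0.1, 0]
    - [0, 0, 0, 0.25, 0]
    - [0, 0, 0, 0.4, 0]
    - [0, 0, 0, 0.5, 0]

```text
time: 12.73
eef_pos: [0.3881, -0.2995, 0.0972]
tcp_rot: [0.829, 0.56, 0.002, -0.001]
contact_force: [0.2, -0.2, -2.6]
opening: 0.074
```

The force of -2.6 N matches the cover's weight, so it has lifted. Next I raise it and move to the mat.

servo_tool:
  increments:
    - [0, 0, 0, 0.3, 0]
    - [0, 0, 0, 0.7, 0]
    - [0, 0, 0, 1.2, 0]
    - [0, 0.2, 0, 1.7, 0]
    - [0, 0.6, 0, 2, 0]
    - [0, 1.1, 0, 2, -0.5]
    - [0, 1.6, -0.1, 2, -1]
    - [0, 2.1, -0.1, 2, -1.5]
    - [0, 2.5, -0.1, 2, -2]
    - [0, 2.7, -0.1, 2, -2.5]

```text
time: 13.57
eef_pos: [0.4975, -0.3032, 0.1772]
tcp_rot: [0.885, 0.465, 0.002, -0.001]
contact_force: [0.2, -0.3, -2.6]
opening: 0.078
```

Run:
```python
from h import *
st()
for c in("wrist","top","scene"):
    p=ctrl.read_camera(c); save(p,c+"5.png")
    lm(p,"mat",0,1); s=ctrl.get_state()["eef_pos"]; lm(p,"cover_handle",s[2]+.0187,1)
    for m in ctrl.masks_of(p,"mat")[:1]:
        r=cv2.minAreaRect(cv2.findNonZero(m["region"].astype(np.uint8))); b=cv2.boxPoints(r); print("matbox",m["conf"],np.array([ray(p,x[::-1],.004)[:2] for x in b]).round(3).tolist())
```

```text
{'time': np.float64(13.5667), 'qpos': array([-0.7235,  0.1344,  1.8574,  0.0052,  1.1491, -0.1229]), 'eef_pos': array([ 0.4975, -0.3032,  0.1772]), 'tcp_rot': array([ 8.851e-01,  4.653e-01,  2.300e-03, -5.000e-04]), 'contact_force': array([ 0.2007, -0.3396, -2.627 ]), 'opening': np.float64(0.0781)}
cover_handle [339.4 319.7] 0.76 [ 0.4975 -0.3028  0.1958]
matbox 0.8 [[0.575, -0.187], [0.7, -0.269], [0.619, -0.449], [0.468, -0.349]]
cover_handle [241.9 235.7] 0.37 [ 0.4243 -0.0839  0.1957]
matbox 0.61 [[0.656, -0.246], [0.703, -0.262], [0.639, -0.446], [0.593, -0.43]]
mat [233.9 279.9] 0.73 [ 0.4343 -0.0322  0.    ]
cover_handle [184.4 369.4] 0.63 [ 0.4999 -0.2983  0.196 ]
matbox 0.72 [[0.467, -0.355], [0.575, -0.184], [0.722, -0.286], [0.591, -0.436]]
```

View pics/scene5.png

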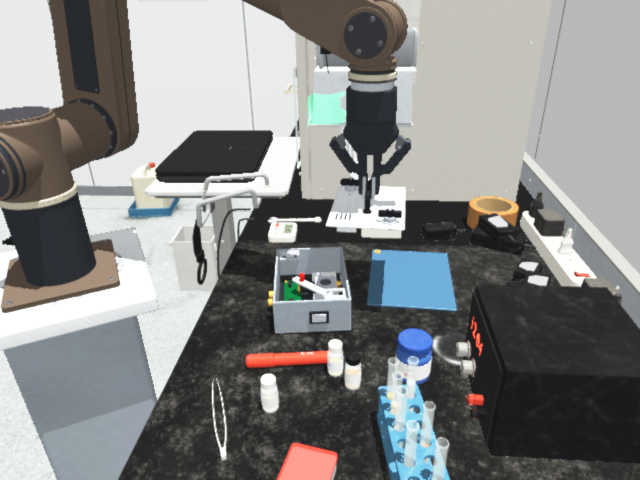

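The cover is held level, and the open head shows the clamp arm. The mat centre is about (0.589,-0.312), yaw about -33°.

servo_tool:
  increments:
    - [0, 0.5, 0, 0, 0]
    - [0, 1.1, -0.1, 0, 0]
    - [0, 1.7, -0.2, 0, 0]
    - [0, 2.1, -0.22, -0.3, 0.2]
    - [0, 2.29, -0.22, -0.9, 0.2]
    - [0, 2.29, -0.22, -1.6, 0.2]
    - [0, 2.29, -0.22, -2.3, 0.2]
    - [0, 2.29, -0.22, -2.9, 0.2]
    - [0, 2.29, -0.22, -3.2, 0.2]
    - [0, 2.29, -0.22, -3.3, 0.2]

```text
time: 15.0
eef_pos: [0.5856, -0.3111, 0.042]
tcp_rot: [0.881, 0.474, 0.001, -0.003]
contact_force: [-0.1, 0.3, -2.8]
opening: 0.074
```

servo_tool:
  increments:
    - [0, 0, 0, 0, 0]
    - [0, 0, 0, -0.1, 0]
    - [0, 0, 0, -0.2, 0]
    - [0, 0, 0, -0.25, 0]
    - [0, 0, 0, -0.3, 0]
    - [0, 0, 0, -0.33, 0]
    - [0, 0, 0, -0.35, 0]
    - [0, 0, 0, -0.36, 0]
    - [0, 0, 0, -0.36, 0]
    - [0, 0, 0, -0.36, 0]

```text
time: 15.83
eef_pos: [0.586, -0.3114, 0.03]
tcp_rot: [0.881, 0.474, 0.001, -0.003]
contact_force: [-4.1, 1.3, 7.2]
opening: 0.08
```

servo_tool:
  increments:
    - [0, 0, 0, 0.02, 0]
    - [0.15, 0, 0, 0.02, 0]
    - [0.3, 0, 0, 0.02, 0]
    - [0.5, 0, 0, 0.02, 0]
    - [0.5, 0, 0, 0.02, 0]
    - [0.5, 0, 0, 0.02, 0]
    - [0.5, 0, 0, 0.3, 0]
    - [0.5, 0, 0, 0.8, 0]
    - [0.5, 0, 0, 1.6, 0]
    - [0.5, 0, 0, 2.5, 0]

```text
time: 16.67
eef_pos: [0.5848, -0.3105, 0.1295]
tcp_rot: [0.881, 0.474, -0.0, -0.005]
contact_force: [0.7, 0.2, -0.5]
opening: 0.499
```

servo_tool:
  increments:
    - [0.3, -0.3, 0, 0.5, 0]
    - [0, -0.9, 0, 1, 0]
    - [0, -1.7, 0, 1, 0]
    - [0, -2.5, 0, 1, 0]
    - [0, -3.3, 0, 1, 0]
    - [0, -4, 0, 1, 0]
    - [0, -4.6, 0, 1, 0]
    - [0, -4.9, 0, 1, 0]
    - [0, -5, 0, 1, 0]
    - [0, -5, 0, 1, 0]

```text
time: 17.5
eef_pos: [0.3847, -0.3109, 0.1702]
tcp_rot: [0.881, 0.473, 0.0, -0.004]
contact_force: [1.0, 1.0, 0.1]
opening: -0.001
```

Run:
```python
from h import *
st()
for c in("wrist","scene"):
    p=ctrl.read_camera(c); save(p,c+"6.png")
    for q,z in (("clamp_pin",.0515),("clamp_pivot",.045),("housing",0),("cover_handle",.047),("cover_plate",.014),("mat",0)): lm(p,q,z,1)
```

```text
{'time': np.float64(17.5), 'qpos': array([-0.8861, -0.051 ,  2.0633,  0.0021,  1.1375, -0.302 ]), 'eef_pos': array([ 0.3847, -0.3109,  0.1702]), 'tcp_rot': array([ 8.809e-01,  4.732e-01,  2.000e-04, -4.200e-03]), 'contact_force': array([1.0112, 1.0109, 0.1093]), 'opening': np.float64(-0.0011)}
clamp_pin [225.3 297. ] 0.81 [ 0.3747 -0.2962  0.0515]
clamp_pivot [262.7 354.2] 0.62 [ 0.393 -0.346  0.045]
housing [203.5 318. ] 0.72 [ 0.3897 -0.3006  0.    ]
cover_handle [ 66.6 581.7] 0.71 [ 0.587  -0.3104  0.047 ]
cover_plate [ 75.1 551.5] 0.8 [ 0.5861 -0.312   0.014 ]
mat [263.5 355. ] 0.4 [ 0.3871 -0.3643  0.    ]
clamp_pin [280.2 297.6] 0.6 [ 0.3656 -0.3007  0.0515]
clamp_pivot [291.1 326.5] 0.58 [ 0.3985 -0.3428  0.045 ]
housing [303.1 311.7] 0.58 [ 0.3885 -0.3037  0.    ]
cover_handle [374.9 411.4] 0.63 [ 0.4102 -0.5654  0.047 ]
cover_plate [272.  411.6] 0.67 [ 0.5859 -0.3149  0.014 ]
```

View pics/wrist6.png

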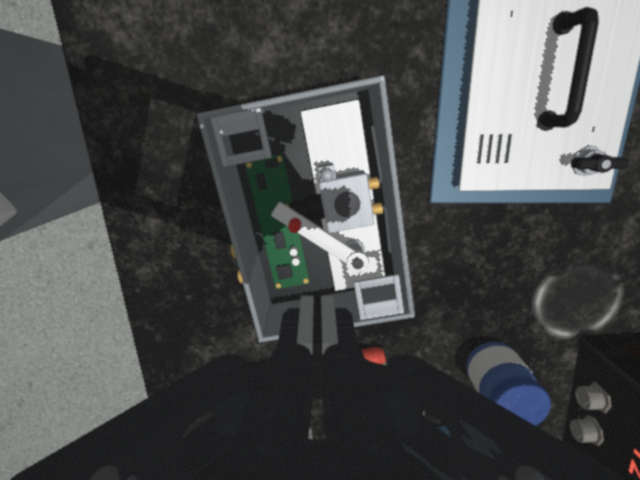

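The cover is well placed on the mat. The pin is at (296,225) px with the arm about 0.8 rad open. I compute the push arc.

Run:
```python
from h import *
s=ctrl.get_state(); e=s["eef_pos"]; a0=np.degrees(2*np.arctan2(s["tcp_rot"][1],s["tcp_rot"][0]))-90
c=np.array([.3885,-.300]); y=np.radians(-22.5); R=np.array([[np.cos(y),-np.sin(y)],[np.sin(y),np.cos(y)]])
print(a0)
for t,d in((.8,.024),(.8,.0155),(.7,.0155),(.6,.0155),(.5,.0155),(.4,.0155),(.3,.0155),(.2,.0155),(.1,.0155),(0,.0155),(-.05,.0155)):
    h=np.array([.025,-.04])+.056*np.array([-np.sin(t),np.cos(t)])-d*np.array([np.cos(t),np.sin(t)])
    w=c+R@h; print(t,d,w.round(4),"u",((w-e[:2])/.04).round(2),round((np.degrees(t)-22.5-90-a0)/5,1))
```

```text
-33.44744318432766
0.8 0.024 [ 0.3521 -0.3046] u [-0.82  0.15] -6.6
0.8 0.0155 [ 0.3599 -0.3012] u [-0.62  0.23] -6.6
0.7 0.0155 [ 0.3646 -0.2978] u [-0.51  0.32] -7.8
0.6 0.0155 [ 0.3696 -0.2949] u [-0.38  0.39] -8.9
0.5 0.0155 [ 0.3749 -0.2925] u [-0.25  0.45] -10.1
0.4 0.0155 [ 0.3804 -0.2906] u [-0.11  0.5 ] -11.2
0.3 0.0155 [ 0.386  -0.2893] u [0.03 0.53] -12.4
0.2 0.0155 [ 0.3918 -0.2886] u [0.17 0.55] -13.5
0.1 0.0155 [ 0.3976 -0.2884] u [0.32 0.55] -14.7
0 0.0155 [ 0.4034 -0.2889] u [0.46 0.54] -15.8
-0.05 0.0155 [ 0.4063 -0.2893] u [0.54 0.53] -16.4
```

servo_tool:
  increments:
    - [0, -0.3, 0.05, 0, -1.4]
    - [0, -0.6, 0.1, 0, -2.8]
    - [0, -0.82, 0.15, 0, -4.2]
    - [0, -0.82, 0.15, -0.4, -5.6]
    - [0, -0.82, 0.15, -0.8, -6.6]
    - [0, -0.82, 0.15, -1.2, -6.6]
    - [0, -0.82, 0.15, -1.6, -6.6]
    - [0, -0.82, 0.15, -1.9, -6.6]
    - [0, -0.82, 0.15, -2, -6.6]
    - [0, -0.82, 0.15, -2, -6.6]

```text
time: 19.03
eef_pos: [0.3515, -0.3038, 0.0883]
tcp_rot: [0.979, 0.204, 0.001, -0.006]
contact_force: [-0.3, -0.1, 0.2]
opening: 0.0
```

Run:
```python
from h import *
st()
p=ctrl.read_camera("wrist"); save(p,"w7.png"); lm(p,"clamp_pin",.0515,1); lm(p,"clamp_pivot",.045,1)
```

```text
{'time': np.float64(19.0333), 'qpos': array([-0.9353, -0.0025,  2.1852,  0.0077,  0.9692,  0.2202]), 'eef_pos': array([ 0.3515, -0.3038,  0.0883]), 'tcp_rot': array([ 9.789e-01,  2.040e-01,  7.000e-04, -6.000e-03]), 'contact_force': array([-0.2785, -0.135 ,  0.1562]), 'opening': np.float64(0.0001)}
clamp_pin [235.3 322.7] 0.8 [ 0.3736 -0.2949  0.0515]
clamp_pivot [234.7 430.2] 0.92 [ 0.3945 -0.3465  0.045 ]
```

View pics/w7.png

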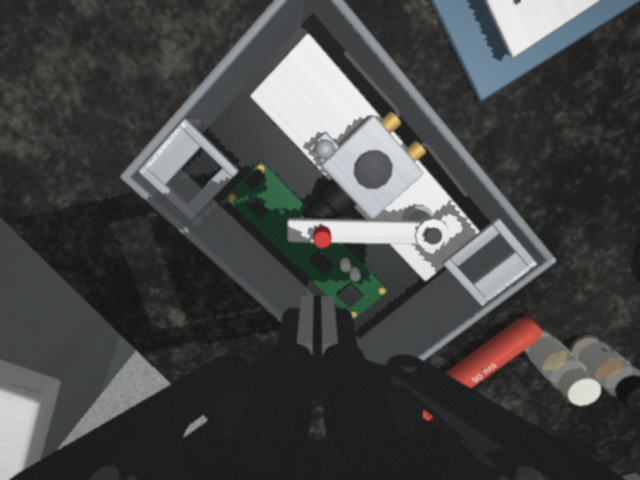

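The pin is centred ahead of the fingers at (322,237) px. I descend and push the first part.

servo_tool:
  increments:
    - [0, 0, 0, -0.4, 0]
    - [0, 0, 0, -0.75, 0]
    - [0, 0, 0, -0.93, 0]
    - [0, 0, 0, -0.95, 0]
    - [0, 0, 0, -0.95, 0]
    - [0, 0.1, 0.04, -0.95, 0]
    - [0, 0.21, 0.07, -0.95, 0]
    - [0, 0.33, 0.15, -0.95, -1.1]
    - [0, 0.45, 0.22, -0.95, -2.3]
    - [0, 0.59, 0.28, -0.95, -3.4]

```text
time: 20.02
eef_pos: [0.377, -0.2943, 0.0533]
tcp_rot: [0.998, 0.055, 0.003, -0.003]
contact_force: [0.0, -0.7, -0.6]
opening: 0.002
```

Run:
```python
from h import *
st()
p=ctrl.read_camera("wrist"); save(p,"w8.png"); lm(p,"clamp_pin",.0515,1); lm(p,"clamp_pivot",.045,1)
```

```text
{'time': np.float64(20.0167), 'qpos': array([-0.8796,  0.0858,  2.1722,  0.0098,  0.8851,  0.5753]), 'eef_pos': array([ 0.377 , -0.2943,  0.0533]), 'tcp_rot': array([ 0.9985,  0.0548,  0.0026, -0.0028]), 'contact_force': array([ 0.0385, -0.7327, -0.5998]), 'opening': np.float64(0.0024)}
clamp_pin [281.7 315.9] 0.87 [ 0.3904 -0.2906  0.0515]
clamp_pivot [278.1 444.2] 0.76 [ 0.3955 -0.3465  0.045 ]
```

servo_tool:
  increments:
    - [0, 0.09, 0.09, -0.06, -1.1]
    - [0, 0.23, 0.1, -0.06, -2.3]
    - [0, 0.3, 0.11, -0.06, -2.9]
    - [0, 0.37, 0.12, -0.06, -3.4]
    - [0, 0.45, 0.13, -0.06, -4]
    - [0, 0.52, 0.13, -0.06, -4.6]
    - [0, 0.6, 0.12, -0.06, -5.2]
    - [0, 0.66, 0.12, -0.06, -5.7]
    - [0, 0.7, 0.11, -0.06, -6]
    - [0, 0.72, 0.11, -0.06, -6]

```text
time: 21.0
eef_pos: [0.4045, -0.2893, 0.0505]
tcp_rot: [0.98, -0.2, 0.001, -0.003]
contact_force: [-6.6, -0.0, 2.6]
opening: -0.002
```

Run:
```python
from h import *
st()
p=ctrl.read_camera("wrist"); save(p,"w9.png"); lm(p,"clamp_pin",.0515,1); lm(p,"clamp_pivot",.045,1)
```

```text
{'time': np.float64(21.0), 'qpos': array([-0.8283,  0.1311,  2.1282,  0.0079,  0.8833,  1.1406]), 'eef_pos': array([ 0.4045, -0.2893,  0.0505]), 'tcp_rot': array([ 0.9797, -0.2002,  0.0014, -0.0028]), 'contact_force': array([-6.5672, -0.0098,  2.6372]), 'opening': np.float64(-0.0022)}
clamp_pin [330.9 609.3] 0.59 [ 0.3478 -0.4003  0.0515]
clamp_pivot [278.4 449.7] 0.77 [ 0.3945 -0.3454  0.045 ]
```

View pics/w9.png

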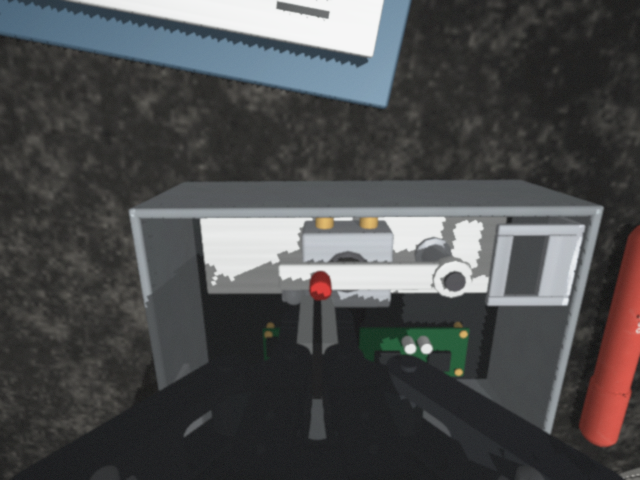

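The arm looks nearly parallel to the long wall, with the catch ball at (292,297) px. I press further to be sure.

servo_tool:
  increments:
    - [0, 0.03, -0.01, 0, 0]
    - [0, 0.06, -0.02, 0, 0]
    - [0, 0.09, -0.03, 0, 0]
    - [0, 0.12, -0.04, 0, 0]
    - [0, 0.15, -0.06, 0, 0]
    - [0, 0.18, -0.07, 0, 0]
    - [0, 0.2, -0.08, 0, 0]
    - [0, 0.22, -0.08, 0, 0]
    - [0, 0.22, -0.08, 0, 0]
    - [0, 0.22, -0.08, 0, 0]

```text
time: 21.98
eef_pos: [0.4057, -0.2896, 0.0498]
tcp_rot: [0.98, -0.197, -0.01, -0.006]
contact_force: [-25.9, 4.5, 17.1]
opening: 0.003
```

Pressing moved the tool only about 1 mm while the force rose to 26 N, so the arm is on its stop. I back off, lift and check.

servo_tool:
  increments:
    - [0, -0.1, 0.04, 0, 0]
    - [0, -0.25, 0.1, 0, 0]
    - [0, -0.3, 0.12, 0, 0]
    - [0, -0.3, 0.12, 0.5, 0]
    - [0, -0.3, 0.12, 1.2, 0]
    - [0, -0.3, 0.12, 2, 0]
    - [0, -0.3, 0.12, 2.8, 0]
    - [0, -0.3, 0.12, 3, 0]
    - [0, -0.3, 0.12, 3, 0]
    - [0, -0.3, 0.12, 3, 0]

```text
time: 22.82
eef_pos: [0.394, -0.2848, 0.1697]
tcp_rot: [0.98, -0.197, -0.009, -0.006]
contact_force: [0.2, 0.3, -0.1]
opening: 0.0
```

Run:
```python
from h import *
st()
p=ctrl.read_camera("wrist"); lm(p,"clamp_pin",.0515,1); lm(p,"clamp_pivot",.045,1); lm(p,"cover_plate",.014,1)
a=p["frame"][120:420,130:530]; q=ctrl.read_camera("scene")["frame"][200:350,240:480]
cv2.imwrite("pics/w10.png",cv2.cvtColor(np.hstack([a,cv2.resize(q,(400,300))[:, :]]),cv2.COLOR_RGB2BGR))
```

```text
{'time': np.float64(22.8167), 'qpos': array([-0.8339, -0.0626,  2.0753, -0.0023,  1.1502,  1.1336]), 'eef_pos': array([ 0.394 , -0.2848,  0.1697]), 'tcp_rot': array([ 0.9804, -0.1966, -0.0092, -0.0055]), 'contact_force': array([ 0.2123,  0.3043, -0.1483]), 'opening': np.float64(0.0003)}
clamp_pin [192.5 321.5] 0.71 [ 0.4173 -0.2954  0.0515]
clamp_pivot [194.1 400.8] 0.68 [ 0.3931 -0.3469  0.045 ]
```

View pics/w10.png

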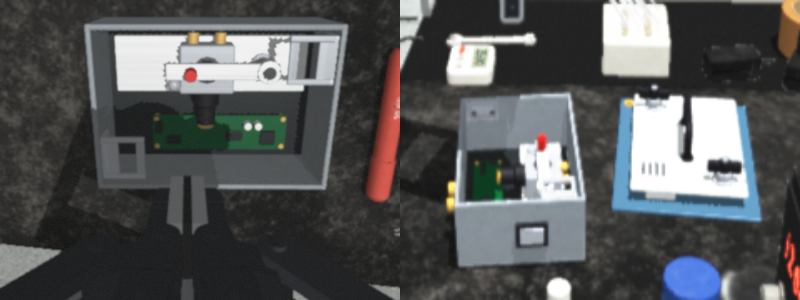

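The pin is at (0.4173,-0.2954), against (0.4177,-0.2948) predicted for shut. The ball stands behind the arm, and the cover lies flat on the mat.

```bash
python3 -c "
from plant import ctrl
print(ctrl.sign_off())"
```

```text
the job is handed in; nothing more can be done
None
```

The job is done and handed in at about 23 s of the 61 s allowed.

- **Thumbscrews:** I pinched each wing and turned it about 90° anticlockwise. The pictures showed both wings lying across the cover while it was still on the head.
- **Cover:** I lifted it by its handle (the wrist read its weight, about 2.6 N), lowered it onto the mat and let go. Its centre was measured at about (0.586, -0.312), roughly 3 mm from my estimate of the mat's centre. It looked flat with the handle up in the last scene picture.
- **Clamp arm:** I pushed it round by the pin until it met a hard stop at 26 N. After backing off, the pin was within 1 mm of its predicted shut position, with the catch ball standing behind the arm.
- **Other things on the bench:** nothing looked disturbed in the last pictures, though I did not measure each item.

**Failed or doubtful checks:**
- The networks gave a few false detections, such as the clamp pin while the fingers were over it and the mat while the cover hid it. I discarded these against the pictures.
- The last wrist picture gave no position for the cover, so the cover's final state rests on the measurement just after placing it and the last scene picture.

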